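# Gauge the tread of a child's clog and sort it

## Task

Check the tread of the child's clog that lies sole-up on the ledge: take the dial depth gauge out of its stand, hold it upright over the wide groove across the clog's heel with its pin in the groove, press gently until the gauge's round foot sits flat on the rubber, then stand the gauge back in its stand with that reading still on the dial. If the groove is at least 4 mm deep, lay the clog, still sole-up, on the ribbed silicone boot scraper; if it is shallower, lay it sole-up in the open cardboard box. Disturb nothing else on the ledge.

Things in the scene. Friction and masses are not known exactly. Their poses are not given: they have to be found in the camera images.
- gauge_grip (a point): Centre of the grip of the dial depth gauge (loose, 0.13 kg, upright in its stand): a black block 20 mm (gauge x) by 18 mm (y) by 42 mm high, centre 92 mm above the foot's underside. Below it on one line: round dial case 46 mm across, 17 thick, centre 47 mm above the foot, face to gauge +x; 14 mm stem; round flat foot 30 mm across, 6 thick. Lift 30 mm or more to clear the stand
- gauge_foot (a point): Centre of the flat underside of the gauge's foot, 92 mm below the grip's centre; z up. A sprung round-tipped pin, 3.2 mm thick, sticks 8 mm out of it and is pushed back by what it meets: 0.6 N at first touch, 0.6 N more each mm, 5.4 N when fully back. With the foot flat on the lugs it sticks out by the groove's depth. Foot home: 6 to 12 N of push in all, lowered under 10 mm/s; over 18 N harms it
- max_hand (a joint): Broad grey drag hand of the dial, rad, 0 (straight up) at the start, growing clockwise seen at the face. A thin pointer turns 0.6 rad per mm the pin is pushed back and leaves this hand at the most reached. Depth in mm = 8 - angle/0.6: 8 at 0, 4 at 2.4 rad, 0 at 4.8. It cannot be set back: pressing the pin on anything else spoils it. Ticks 1 mm apart, 8 at the top, long ones at 8, 4, 0
- stand_seat (a point): Seat of the gauge's stand, a fixed oak block 70 x 70 mm, 30 mm high, with a round pocket in its top, 37 mm across and 14 mm deep; this point is the middle of the pocket's floor, where the underside of the gauge's foot rests (a 14 mm hole there takes the pin)
- heel_groove (a point): Middle of the flat floor of the wide groove across the heel of the sole-up clog, between the two heel lugs, 55 mm above what the clog lies on; x to the toe, y across the clog, along the groove, which is 9 mm wide (x), about 46 mm long and open at both ends. The flat lug tops, each about 25 mm long in x, stand 1.5 to 7 mm above this floor, both alike: worn by an amount not known beforehand
- clog_waist (a point): Middle of the waist of the sole-up clog, where it is pinched: 45 mm above what it lies on; x to the toe, y across. The clog is loose rubber, 0.16 kg, up to 62 mm high; from here 92 mm to the toe, 73 to the heel end, 42 to the groove; 65 mm wide at the fore-foot, 52 at the heel, 46 at the waist, whose upright sides (38 to 60 mm up) run about 10 mm either way, the upper set in a little below
- scraper_top (a point): Centre of the top of the boot scraper, a fixed flat ribbed silicone mat, 240 mm (x) by 180 mm (y), 8 mm thick, lying on the ledge; the clog fits best with its length along x
- carton_in (a point): Centre of the inner floor of the open cardboard box, fixed: outside 250 mm (x) by 190 mm (y), walls 4 mm thick and 55 mm high, floor 4 mm thick; the clog fits with its length along x
- polish_tin: Bystander: shoe-polish tin, 70 mm across, 26 mm high, loose; origin at its underside
- wedge: Bystander: chrome door wedge 120 x 40 x 32 mm, loose; origin at its underside
- lint_roller: Bystander: lint roller with a plastic handle, 215 mm long, 44 mm thick, lying flat, loose; origin at the near end of its paper roll, underside
- other_clog: Bystander: the other clog of the pair, right way up, loose; origin under its middle
- shoe_brush: Bystander: wooden shoe brush 175 x 52 x 40 mm, loose; origin at its underside
- key_tray: Bystander: round ceramic key tray, 140 mm across, 22 mm high, holding two keys, loose; origin at its underside
- shoehorn: Bystander: shoehorn, 205 mm long, 4 mm thick, lying flat, loose; origin at its underside
Things that resemble listed ones, but are neither listed nor needed, are in the scene too. Leave any green or turquoise look-alike of the part that bears heel_groove alone.

How it is judged:
On the way:
1. the gauge stands upright with its foot flat on the heel and its pin in the wide groove, pressed home (z of gauge_foot in the frame of heel_groove between 0.001 and 0.0085 m and x of gauge_foot in the frame of heel_groove between -0.0045 and 0.0045 m and y of gauge_foot in the frame of heel_groove between -0.021 and 0.021 m and angle between the z axis of gauge_foot and the z axis of heel_groove, either way round below 0.08 rad and contact force between gauge and clog above 5 N), for 0.2 s.
At the end, for the whole second after the job is handed in: Gauge upright in its stand (within 6 mm, foot down to 3 mm) with the groove's reading on its drag hand; clog lying still, sole-up, on the scraper (waist within 70 mm of its centre each way) if it reads 4 mm or more, else on the floor of the box; within 0.5 mm of 4 either place is right (horizontal distance between gauge_foot and stand_seat below 0.006 m and z of gauge_foot in the frame of stand_seat below 0.003 m and angle between gauge_foot's own z axis and vertical below 0.08 rad and value of joint max_hand between 0.35 and 4.3 rad and angle between clog_waist's own z axis and vertical below 0.15 rad and linear speed of each of clog, gauge below 0.02 m/s and ((value of joint max_hand below 2.7 rad and x of clog_waist in the frame of scraper_top between -0.07 and 0.07 m and y of clog_waist in the frame of scraper_top between -0.07 and 0.07 m and z of clog_waist in the frame of scraper_top below 0.049 m) or (value of joint max_hand above 2.1 rad and x of clog_waist in the frame of carton_in between -0.08 and 0.08 m and y of clog_waist in the frame of carton_in between -0.075 and 0.075 m and z of clog_waist in the frame of carton_in below 0.049 m))); the robot touches nothing.
It fails at once if the gauge is pressed on the clog with more than 18 N (contact force between gauge and clog above 18 N).
It fails at once if the gauge is tipped over (angle between gauge_foot's own z axis and vertical above 0.6 rad).
It fails at once if a bystander is pushed more than 30 mm (distance of any of polish_tin, wedge, lint_roller, other_clog, shoe_brush, key_tray, shoehorn from where it was at the start of the episode above 0.03 m).
It also fails if it takes over 59 s, if anything falls off the work surface, if the arm or the gripper's body presses on something with over 40 N, if the wrist force passes 120 N, or if a joint passes its speed limit or range.

## Robot

A 7-joint arm with a two-finger parallel gripper is mounted at the origin on the work surface. World frame = base frame: x ahead of the robot, y to its left, z up, the work surface at z = 0. Lengths are in m, angles in rad, forces in N, time in s.
With the tool pointing down it reaches from about 0.4 to 0.85 m from the base axis. Payload 10.4 kg.
Tool frame: the origin (TCP) lies at the very end of the fingers, on their centre line; the grasp point (between the pads) lies 19 mm behind it; x points along the fingers, z is the direction in which the jaws open and shut, and the axes are right-handed (so a half turn about x gives the same grasp; the last joint's range is limited). The gripper opens to 85 mm and grips with 20 to 120 N. Pads are 22 mm wide; open, the fingers measure 114 mm over their backs; the gripper's body (76 mm by 85 mm) begins 54 mm behind the grasp point. The pads swing forward as they close: fully open they stand 13 mm farther back than shut.
Start: joints at [-1.222, 0.332, -0.065, 1.46, 0.022, 1.35, -0.088], TCP at [0.227, 0.582, 0.231] pointing down, gripper open.
Joint ranges: [-2.6, 2.6], [-0.5, 2.12], [-1.47, 1.34], [0.16, 2.42], [-1.27, 4.41], [0.06, 2.06], [-2.6, 2.6]. Speed limits (rad/s): [2.22, 2.22, 2.79, 2.79, 3.14, 3.14, 3.14].

## Interface

Orientations are given as a unit quaternion [x, y, z, w].
In Python, from workcell import get_obs, camera, camera_info, hand_in gives the robot as it stands.
- The arm moves only by the tool move_arm, never from a script. Its argument "motion" is text: rows parted by semicolons, each of 4 numbers parted by spaces: the shift along the world's x, y, z in m, then the turn about the world's z in rad. In form: tx ty tz spin; .... A call has 1 to 10 rows; each row is the pose to reach, as a shift and turn from the pose commanded when the call began; what a row does not reach only later rows make up. A row lasts 1/8 s, in which the tool goes at most 62.5 mm and 10.7 degrees, less where a joint would pass 70% of its speed; a pose out of reach is approached as far as the arm can. A call with a gripper value outside its range is refused whole. "grip" is the opening, from 0 (shut) to 1 (fully open), set as the call begins (left out, the last holds). The fingers move at their own pace and stop on an object; "force" is the grip in N (left out, the last holds). Time passes only in rows, so rows that repeat a pose let the fingers close. It gives the time, the measured TCP pose, the force and the opening at its end, in the units of the state.
- get_obs(): the state, without advancing time (a new reading comes with each control period).
- camera(name): name is "scene" or "top"; returns (picture, depth): 384x512x3 uint8, red, green, blue; 384x512 float32, m along the optical axis (not along the pixel's ray), 0 where there is no reading.
- camera_info(name): a dict with "camera_matrix" (3x3 intrinsics, pixels), "k1" (the pictures are not rectified: a ray, as slopes to the right and down, at radius r is drawn at 1 + k1 r^2 times it, then the intrinsics apply), "eye" and "attitude" of the camera in the world. Camera axes: x right, y up, looking along -z (the intrinsics and any distortion apply to the point x, -y, -z); pixel columns grow to the right and rows downward; lengths in m; the calibration is good to about 2 mm. A picture is of the moment at which its call begins. camera_info takes no time and is no camera call.
- hand_in(): hands the job in, once; it reports no verdict.
The state is a dict: "clock": time; "joint_pos": joint angles; "joint_velocities": joint speeds; "tau": joint torques, N m; "position": TCP position; "ee_rot": TCP orientation; "ft_force": force on the tool from outside, world axes, zero at the start; "torque": the same for the moment, N m; "grip_width": opening from 0.0 (shut) to 1.0 (fully open).
Only numpy, scipy, OpenCV 4.12 (cv2) and the standard library are available. Lean on these libraries where they do the work, as an engineer would, in place of code of your own. Each camera call takes 0.05 s, during which the arm holds its last target.

## Working session

There is one attempt and no reset: what is moved stays moved. The work goes in short steps, Python scripts to look and compute and a tool call to move; the robot and the scene stay as the last step left them, time stands still between calls to the robot, and variables do not carry over. Pictures are saved under pics/ and viewed, and the job is handed in when it is done.

Besides the shell and the picture viewer there is one more tool, called after ">>>" as name(argument=value, ...), one argument or row to a line, values as JSON. move_arm: Moves the arm, as the interface text tells. Its arguments: {"type":"object","properties":{"motion":{"type":"string"},"grip":{"type":"number"},"force":{"type":"number"}},"required":["motion"]}

```bash
mkdir -p pics; ls; cat > h.py <<'E'
import numpy as np,cv2
from workcell import *
def snap(n,tag):
    p,d=camera(n); np.savez(f'pics/{tag}.npz',p=p,d=d); cv2.imwrite(f'pics/{tag}.png',p[:,:,::-1]); return p,d
E
python3 - <<'E'
from h import *
for n in ['scene','top']:
    snap(n,n+'0'); print(camera_info(n))
print(get_obs())
E
```

```text
pics
{'camera_matrix': array([[354.91666162,   0.        , 256.86150914],
       [  0.        , 354.91666162, 194.72165868],
       [  0.        ,   0.        ,   1.        ]]), 'k1': -0.07028809875248873, 'eye': array([1.27239614, 0.28001838, 0.63819834]), 'attitude': array([0.26929973, 0.3841245 , 0.72230466, 0.50813581])}
{'camera_matrix': array([[495.51090071,   0.        , 255.39057752],
       [  0.        , 495.51090071, 190.21468732],
       [  0.        ,   0.        ,   1.        ]]), 'k1': -0.0035221357075577637, 'eye': array([ 0.31941102, -0.01107023,  1.54205613]), 'attitude': array([ 0.04966032, -0.04928224, -0.70206081,  0.70867181])}
{'clock': 0.1, 'joint_pos': array([-1.22162528,  0.33280592, -0.06471408,  1.46084035,  0.02159807,
        1.34990716, -0.08846671]), 'joint_velocities': array([-0.00139716, -0.00100003,  0.00019363, -0.00358045,  0.00087287,
        0.00066636,  0.00039363]), 'tau': array([ 2.35461575e-04, -6.26741266e+01,  4.85707854e-02, -3.92431784e+01,
        1.61975896e-02,  6.85762614e-03,  4.34789672e-05]), 'position': array([0.22691509, 0.58199681, 0.23060536]), 'ee_rot': array([-0.39926392,  0.58414082,  0.39872999,  0.58342285]), 'ft_force': array([-0.32836441,  0.47576154, -0.8483379 ]), 'torque': array([-0.0303743 , -0.0192737 , -0.05453792]), 'grip_width': 1.0006100797142283}
```

View pics/scene0.png

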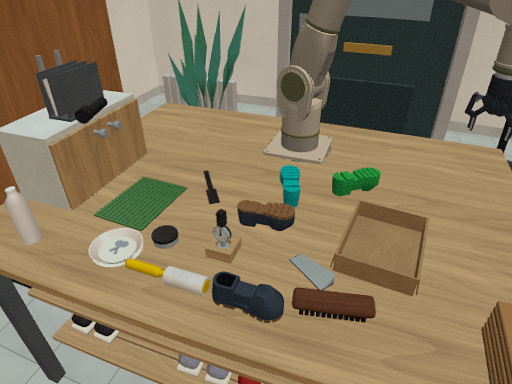

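View pics/top0.png

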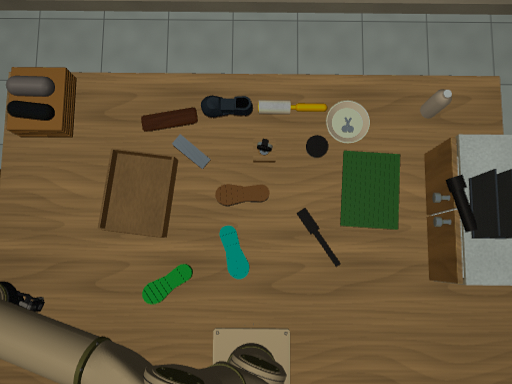

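The brown sole-up clog is at (266,214) in scene and (243,195) in top. The gauge and stand are at (222,235) and (264,147). The scraper is green at top (370,190), the carton at top (139,193).

```bash
cat >> h.py <<'E'
from scipy.spatial.transform import Rotation as R
def cloud(n,d):
    i=camera_info(n);K=i['camera_matrix'];k=i['k1']
    v,u=np.mgrid[0:384,0:512].astype(np.float64)
    dist=np.array([k,0,0,0.])
    s=cv2.undistortPointsIter(np.stack([u.ravel(),v.ravel()],1)[:,None],K,dist,None,None,(3,50,1e-12))[:,0] if hasattr(cv2,'undistortPointsIter') else cv2.undistortPoints(np.stack([u.ravel(),v.ravel()],1)[:,None],K,dist)[:,0]
    rays=np.stack([s[:,0],-s[:,1],-np.ones(len(s))],1)
    Rw=R.from_quat(i['attitude']).as_matrix()
    rw=(rays@Rw.T).reshape(384,512,3)
    return i['eye']+rw*d[...,None], i['eye'], rw
def proj(n,P):
    i=camera_info(n);P=np.atleast_2d(P)
    c=(P-i['eye'])@R.from_quat(i['attitude']).as_matrix()
    s=c[:,:2]/-c[:,2:];s[:,1]*=-1
    r2=(s**2).sum(1,keepdims=True);s=s*(1+i['k1']*r2)
    K=i['camera_matrix'];return s*K[0,0]+K[:2,2]
def load(t):
    z=np.load(f'pics/{t}.npz');return z['p'],z['d']
E
python3 - <<'E'
from h import *
for n in ['scene','top']:
    p,d=load(n+'0');P,e,r=cloud(n,d)
    np.set_printoptions(precision=4,suppress=True)
    pts={'scene':[(266,214),(222,218),(222,235),(225,245),(140,200),(350,250),(250,160)],'top':[(243,195),(264,147),(264,140),(264,162),(370,190),(139,193),(300,300)]}[n]
    for u,v in pts: print(n,u,v,p[v,u],d[v,u],P[v,u])
    print(n, proj(n,P[200,200])); 
    m=(P[...,2]>.02)&(P[...,2]<.2)&(P[...,0]>.3)
    c=cv2.resize(p[:,:,::-1],None,fx=1,fy=1)
p,d=load('top0')
cv2.imwrite('pics/topz.png',cv2.resize(p[120:250,190:310,::-1],None,fx=6,fy=4.5,interpolation=cv2.INTER_CUBIC))
p,d=load('scene0')
cv2.imwrite('pics/scz.png',cv2.resize(p[180:280,190:310,::-1],None,fx=6,fy=6,interpolation=cv2.INTER_CUBIC))
E
```

```text
scene 266 214 [70 45 26] 0.9619108 [0.5418 0.0427 0.0563]
scene 222 218 [21 15  2] 0.8516486 [ 0.6664 -0.0277  0.1152]
scene 222 235 [145 135 122] 0.8830283 [ 0.6665 -0.0311  0.0608]
scene 225 245 [123 124 121] 0.90955985 [ 0.6592 -0.0284  0.0221]
scene 140 200 [ 67 112  65] 1.0986092 [ 0.5482 -0.3689  0.01  ]
scene 350 250 [152 124  89] 0.9190175 [0.5499 0.2772 0.004 ]
scene 250 160 [169 142 100] 1.3303252 [ 0.1756 -0.1429  0.0014]
scene [[200. 200.]]
top 243 195 [94 63 33] 1.5004508 [0.5141 0.0281 0.0543]
top 264 147 [15 13 11] 1.4678205 [ 0.6513 -0.0336  0.1065]
top 264 140 [22 20 18] 1.4496593 [ 0.6675 -0.0332  0.1271]
top 264 162 [89 67 39] 1.5648203 [ 0.6263 -0.0356  0.005 ]
top 370 190 [36 75 30] 1.5483439 [ 0.5395 -0.3674  0.009 ]
top 139 193 [99 76 46] 1.5543238 [0.5243 0.3558 0.0017]
top 300 300 [117  91  57] 1.5097762 [ 0.2001 -0.1483  0.0004]
top [[200. 200.]]
```

View pics/topz.png

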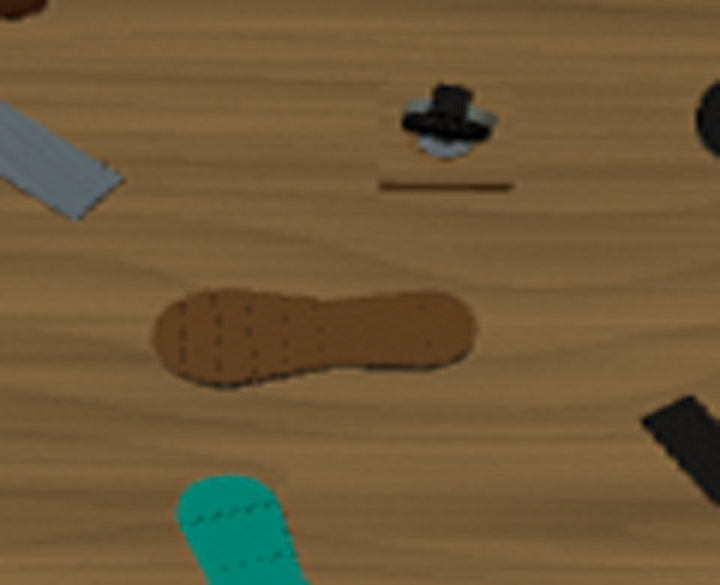

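View pics/scz.png

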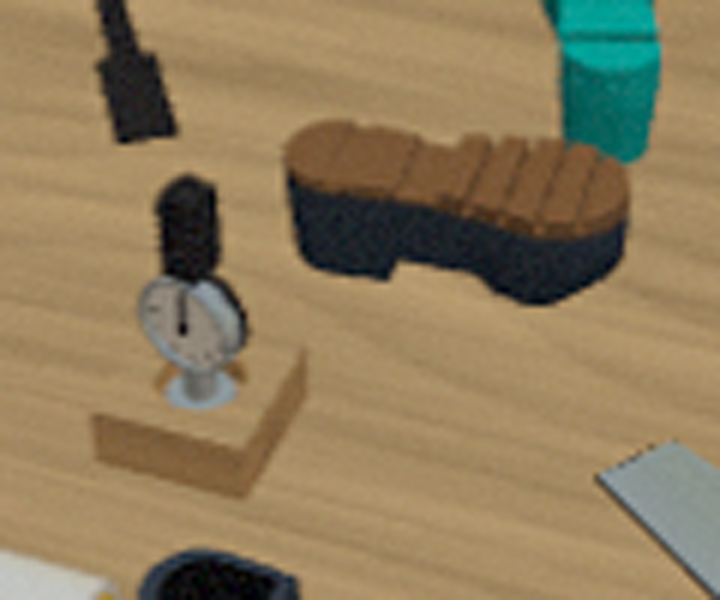

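```bash
python3 - <<'E'
from h import *
np.set_printoptions(precision=4,suppress=True)
sec={}
for n in ['top','scene']:
    p,d=load(n+'0');P,e,r=cloud(n,d)
    reg=(P[...,0]>.42)&(P[...,0]<.62)&(P[...,1]>-.09)&(P[...,1]<.16)
    hsv=cv2.cvtColor(p,cv2.COLOR_RGB2HSV)
    m=reg&(P[...,2]>.047)&(P[...,2]<.08)
    Q=P[m]; print(n,'clog',len(Q),Q.min(0),Q.max(0),np.median(Q[:,2]))
    rect=cv2.minAreaRect(Q[:,:2].astype(np.float32)); print(rect, cv2.boxPoints(rect))
    # brown sole only
    br=m&(p[...,0].astype(int)>p[...,2]+25)
    Q=P[br];print('brown',len(Q)); 
    rect=cv2.minAreaRect(Q[:,:2].astype(np.float32)); print(rect, cv2.boxPoints(rect))
    g=(P[...,2]>.09)&(P[...,2]<.16)&(P[...,0]>.6)&(P[...,0]<.72)&(abs(P[...,1]+.035)<.05)
    Q=P[g];print('grip',len(Q),Q.min(0),Q.max(0),np.median(Q,0))
    t=g&(P[...,2]>.124);print('griptop',P[t].shape,P[t].mean(0),P[t].min(0),P[t].max(0))
    s=(abs(P[...,2]-.03)<.005)&(P[...,0]>.58)&(P[...,0]<.75)&(abs(P[...,1]+.035)<.07)
    Q=P[s];print('stand',len(Q),Q.min(0),Q.max(0)); print(cv2.minAreaRect(Q[:,:2].astype(np.float32)))
    gm=(hsv[...,0]>45)&(hsv[...,0]<80)&(hsv[...,1]>90)&(P[...,1]<-.2)&(P[...,0]>.3)&(P[...,2]<.05)
    gm=gm&(P[...,1]>-.6);Q=P[gm];print('scraper',len(Q),cv2.minAreaRect(Q[:,:2].astype(np.float32)),np.median(Q[:,2]))
    cm=(P[...,2]>.045)&(P[...,2]<.075)&(P[...,1]>.2)&(P[...,1]<.5)&(P[...,0]>.36)&(P[...,0]<.7)
    Q=P[cm];print('carton',len(Q),cv2.minAreaRect(Q[:,:2].astype(np.float32)))
E
```

```text
top clog 906 [ 0.4823 -0.0506  0.0472] [0.5471 0.1121 0.0716] 0.058188918489295416
((0.5189793109893799, 0.030818413943052292), (0.06418676674365997, 0.16304504871368408), 5.477349758148193) [[ 0.4793  0.1089]
 [ 0.4948 -0.0534]
 [ 0.5587 -0.0473]
 [ 0.5431  0.115 ]]
brown 897
((0.514388382434845, 0.030824031680822372), (0.16259387135505676, 0.06430147588253021), 89.2821273803711) [[ 0.4812 -0.0501]
 [ 0.5455 -0.0509]
 [ 0.5476  0.1117]
 [ 0.4833  0.1125]]
grip 62 [ 0.6483 -0.0453  0.0922] [ 0.6713 -0.0244  0.1383] [ 0.6556 -0.0338  0.1292]
griptop (45, 3) [ 0.6598 -0.035   0.1305] [ 0.6496 -0.0449  0.1241] [ 0.6713 -0.0244  0.1383]
stand 267 [ 0.6243 -0.0694  0.025 ] [ 0.6957 -0.0003  0.035 ]
((0.6601549386978149, -0.03504251316189766), (0.07098004966974258, 0.06890172511339188), 0.5872467756271362)
scraper 4248 ((0.5434964299201965, -0.36859285831451416), (0.18024644255638123, 0.238164022564888), 86.63426208496094) 0.007261479877668231
carton 745 ((0.5210753083229065, 0.3519008457660675), (0.2003466635942459, 0.25133123993873596), 83.28195190429688)
scene clog 829 [ 0.4202 -0.051  
[... 324 characters left out ...]
81519318), 3.582545280456543) [[ 0.4809  0.1117]
 [ 0.4912 -0.0529]
 [ 0.555  -0.0489]
 [ 0.5447  0.1157]]
grip 169 [ 0.6507 -0.0458  0.0903] [ 0.6736 -0.023   0.1316] [ 0.6671 -0.0307  0.1145]
griptop (53, 3) [ 0.6628 -0.0331  0.129 ] [ 0.6512 -0.043   0.1241] [ 0.6729 -0.0247  0.1316]
stand 371 [ 0.6218 -0.0708  0.0251] [0.6968 0.0009 0.0344]
((0.6592565774917603, -0.03499960899353027), (0.07148823142051697, 0.07501836121082306), 89.75)
scraper 2467 ((0.5047937631607056, -0.3504457473754883), (0.20562976598739624, 0.3164263963699341), 85.85868835449219) 0.007352200077848536
carton 1020 ((0.5199967622756958, 0.3541022837162018), (0.19533199071884155, 0.25540030002593994), 83.29278564453125)
```

```bash
python3 - <<'E'
from h import *
np.set_printoptions(precision=4,suppress=True)
print(R.from_quat(get_obs()['ee_rot']).as_matrix())
for n in ['top','scene']:
    A=[camera(n) for _ in range(5)]
    p=np.mean([a[0].astype(float) for a in A],0); D=np.array([a[1] for a in A]);d=np.median(D,0)
    np.savez(f'pics/{n}avg.npz',p=p,d=d)
    P,e,r=cloud(n,d)
    c=proj(n,[.517,.03,.06])[0].astype(int)
    u0,v0=c[0]-40,c[1]-25
    crop=p[v0:v0+50,u0:u0+80][:,:,::-1]; crop=(crop-crop.min())*1.0
    g=np.clip(crop*2.2,0,255).astype(np.uint8)
    cv2.imwrite(f'pics/{n}cl.png',cv2.resize(g,None,fx=10,fy=10,interpolation=cv2.INTER_CUBIC)); print(n,u0,v0)
E
```

```text
[[-0.0004 -0.9317  0.3632]
 [-0.0012  0.3632  0.9317]
 [-1.     -0.0001 -0.0013]]
top 202 168
scene 224 181
```

View pics/topcl.png

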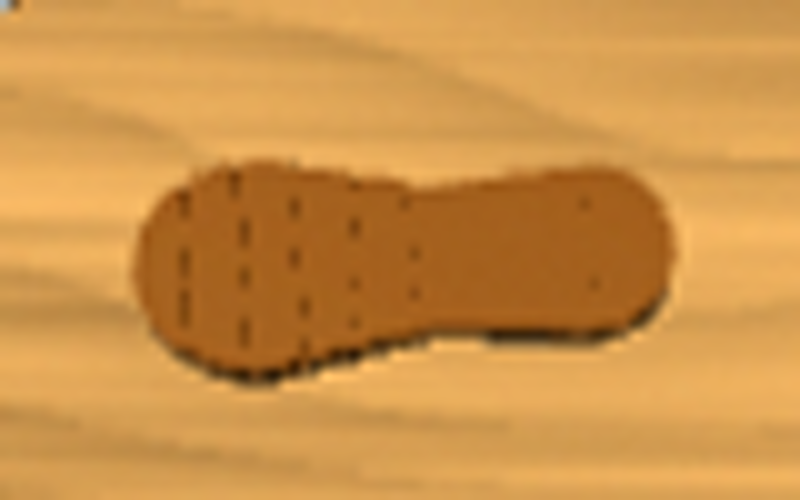

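View pics/scenecl.png

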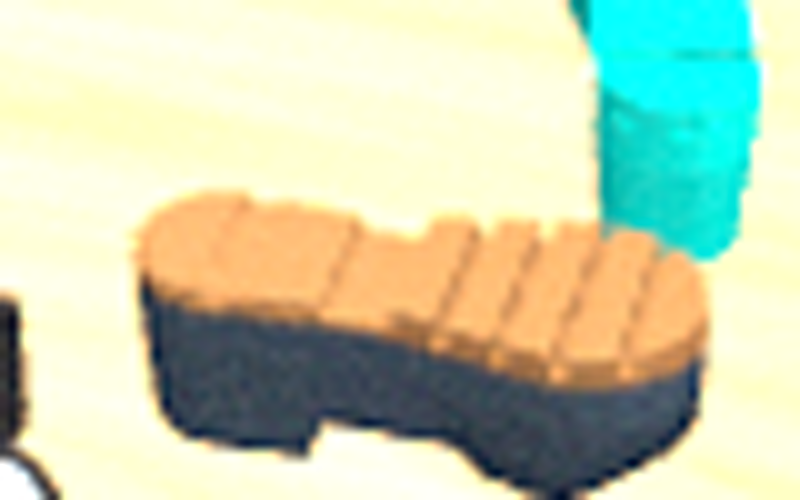

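```bash
python3 - <<'E'
from h import *
np.set_printoptions(precision=4,suppress=True)
def px(cu,cv,o): return o[0]+(cu+.5)/10-.5, o[1]+(cv+.5)/10-.5
def cast(n,u,v,z):
    i=camera_info(n)
    s=cv2.undistortPoints(np.array([[[u,v]]],float),i['camera_matrix'],np.array([i['k1'],0,0,0.]))[0,0]
    r=R.from_quat(i['attitude']).apply([s[0],-s[1],-1]);return i['eye']+r*(z-i['eye'][2])/r[2]
for c in [(585,205),(597,283)]: print('top wall',cast('top',*px(*c,(202,168)),.058))
for c in [(185,205),(185,305),(245,230),(245,330),(415,252),(415,292),(675,250),(133,270)]: print('top',c,cast('top',*px(*c,(202,168)),.058))
for c in [(240,205),(215,258),(355,225),(325,300),(478,235),(445,325)]: print('sc',c,cast('scene',*px(*c,(224,181)),.058))
for n in ['top','scene']:
    z=np.load(f'pics/{n}avg.npz');p,d=z['p'],z['d'];P,e,r=cloud(n,d)
    m=(P[...,0]>.47)&(P[...,0]<.56)&(P[...,1]>-.08)&(P[...,1]<.14)&(P[...,2]>.047)&(P[...,2]<.08)&(p[...,0]>p[...,2]+20)
    Q=P[m]
    for y in np.arange(-.054,.12,.006):
        k=Q[abs(Q[:,1]-y)<.003]
        if len(k): print(n,round(y,3),len(k),'x',k[:,0].min(),k[:,0].max(),'mid',(k[:,0].min()+k[:,0].max())/2,'z',np.median(k[:,2]))
E
```

```text
top wall [ 0.5354 -0.0233  0.058 ]
top wall [ 0.5116 -0.0271  0.058 ]
top (185, 205) [0.5342 0.0977 0.058 ]
top (185, 305) [0.5037 0.0971 0.058 ]
top (245, 230) [0.5267 0.0794 0.058 ]
top (245, 330) [0.4963 0.0789 0.058 ]
top (415, 252) [0.5205 0.0279 0.058 ]
top (415, 292) [0.5083 0.0278 0.058 ]
top (675, 250) [ 0.5219 -0.0506  0.058 ]
top (133, 270) [0.5142 0.1131 0.058 ]
sc (240, 205) [ 0.5038 -0.0255  0.058 ]
sc (215, 258) [ 0.5302 -0.0228  0.058 ]
sc (355, 225) [0.5021 0.0086 0.058 ]
sc (325, 300) [0.5383 0.0127 0.058 ]
sc (478, 235) [0.495  0.0428 0.058 ]
sc (445, 325) [0.538  0.0472 0.058 ]
top -0.048 12 x 0.5088360832005876 0.5328560134539853 mid 0.5208460483272864 z 0.056616660082416836
top -0.042 24 x 0.5023712369976395 0.5387740017604297 mid 0.5205726193790345 z 0.057534334497544415
top -0.036 31 x 0.49882854965900625 0.5453412185950066 mid 0.5220848841270065 z 0.05744631025004443
top -0.03 34 x 0.4962367150247868 0.5453473954851861 mid 0.5207920552549864 z 0.057034430445626616
top -0.024 34 x 0.4965066279551468 0.5450524578479843 mid 0.5207795429015656 z 0.055921431508859
[... 4379 characters left out ...]
cene 0.078 32 x 0.48788864265813536 0.5461168453127417 mid 0.5170027439854386 z 0.05780780425615756
scene 0.084 37 x 0.48345844547953576 0.5450917248467625 mid 0.5142750851631491 z 0.0608256624263267
scene 0.09 40 x 0.48322528571526846 0.5442247638720726 mid 0.5137250247936705 z 0.06071073529673715
scene 0.096 29 x 0.4891792780877152 0.5414791997767955 mid 0.5153292389322554 z 0.05768746585840112
scene 0.102 29 x 0.4931517528335009 0.5372880130794628 mid 0.5152198829564818 z 0.06085924428873324
scene 0.108 26 x 0.4980454874787603 0.5332471013856593 mid 0.5156462944322098 z 0.06042968685994582
scene 0.114 10 x 0.5059405647932524 0.5198052538372493 mid 0.5128729093152509 z 0.056287129283898785
```

```bash
python3 - <<'E'
from h import *
np.set_printoptions(precision=4,suppress=True)
for n in ['top','scene']:
    z=np.load(f'pics/{n}avg.npz');p,d=z['p'],z['d'];P,e,r=cloud(n,d)
    for x0 in [.504,.512,.52,.528,.536]:
      m=(abs(P[...,0]-x0)<.005)&(P[...,1]>-.04)&(P[...,1]<0)&(P[...,2]>.047)&(P[...,2]<.08)
      Q=P[m];g=np.arange(-.036,-.002,.002)
      print(n,x0,[round(1000*float(np.median(Q[abs(Q[:,1]-y)<.0012,2])),1) if (abs(Q[:,1]-y)<.0012).any() else None for y in g])
      f=Q[(Q[:,2]<.0563)]; print('   floor', len(f),f[:,:2].mean(0) , f[:,1].min(),f[:,1].max())
      
E
```

```text
top 0.504 [58.3, None, 57.4, 56.5, None, 56.8, 54.9, None, 55.9, 56.5, None, 57.7, 56.4, None, 57.6, 57.6, None]
   floor 15 [ 0.5032 -0.0215] -0.038657915060712277 -0.005364431765979461
top 0.512 [54.7, None, 57.0, 57.1, None, 56.1, 55.4, None, 55.2, 54.1, None, 56.8, 57.3, None, 58.0, 56.9, None]
   floor 15 [ 0.5113 -0.0226] -0.03851462273010562 -0.005238831148621894
top 0.52 [57.6, None, 56.3, 56.4, None, 56.2, 57.1, None, 54.8, 56.4, None, 56.0, 60.1, 58.7, 56.5, 57.6, 57.6]
   floor 13 [ 0.5211 -0.021 ] -0.03542400920057511 -0.005190004504911799
top 0.528 [57.7, None, 57.0, 57.0, None, 56.9, 54.6, None, 55.4, 54.1, 54.1, 56.3, 58.8, 58.8, 57.9, 56.8, 56.8]
   floor 21 [ 0.5282 -0.0192] -0.03838950037469625 -0.0020365047658351208
top 0.536 [56.8, None, 59.2, 58.6, None, 57.4, 56.1, 56.3, 54.9, 55.8, 55.8, 55.7, 57.1, 57.1, 55.7, 58.1, 58.1]
   floor 16 [ 0.5361 -0.0188] -0.03837748733470545 -0.001981813549242978
scene 0.504 [57.4, 57.1, 57.5, 56.9, 57.4, 56.0, 56.0, 55.3, 55.1, 55.0, None, 57.6, 58.3, 58.0, 57.1, 57.7, 57.9]
   floor 6 [ 0.5027 -0.022 ] -0.025706678390294724 -0.01878223287397013
scene 0.512 [57.3, 57.3, 57.4, 57.3, 57.4, 57.0, 55.9, 56.0, 55.4, 53.9, 57.1, 57.1, 57.0, 57.3, 57.8, 57.6, 57.4]
   floor 7 [ 0.512  -0.0219] -0.02544227574431812 -0.0185665446564639
scene 0.52 [57.8, 56.9, 56.7, 57.5, 57.6, 56.4, 57.1, 56.1, 55.4, 55.5, 56.6, 57.6, 57.1, 56.6, 57.7, 56.9, 57.7]
   floor 6 [ 0.5191 -0.0208] -0.02544227574431812 -0.016959307944552526
scene 0.528 [57.2, 57.6, 56.7, 57.8, 57.8, 56.0, 55.2, 56.5, 55.4, 54.8, None, 57.1, 58.1, 57.1, 57.0, 56.8, 57.2]
   floor 5 [ 0.5287 -0.0212] -0.025053469632369485 -0.01830741163764632
scene 0.536 [56.5, 57.9, 56.9, 57.3, 57.6, 58.0, 56.1, 55.5, 56.1, 55.2, 56.4, 57.4, 57.2, 57.0, 56.9, 57.3, 57.2]
   floor 9 [ 0.5371 -0.0267] -0.03999227293594443 -0.017036107644131715
```

```bash
python3 - <<'E'
from h import *
np.set_printoptions(precision=4,suppress=True)
z=np.load('pics/sceneavg.npz');p,d=z['p'],z['d'];P,e,r=cloud('scene',d)
m=(P[...,2]>.045)&(P[...,2]<.085)&(P[...,0]>.655)&(P[...,0]<.69)&(abs(P[...,1]+.033)<.026)
Q=P[m];print(len(Q),Q.mean(0))
for _ in range(6):
    c=Q.mean(0);u,s,v=np.linalg.svd(Q-c);nn=v[2]*np.sign(v[2][0]);k=abs((Q-c)@nn);Q=Q[k<max(.0015,np.percentile(k,90))]
print(len(Q),c,nn,np.arctan2(nn[1],nn[0]),s)
m=(P[...,2]>.095)&(P[...,2]<.122)&(P[...,0]>.64)&(P[...,0]<.69)&(abs(P[...,1]+.033)<.02)
Q=P[m]; print(len(Q)); print(Q[np.argsort(Q[:,1])][::6])
E
```

```text
210 [ 0.6654 -0.0323  0.066 ]
119 [ 0.6654 -0.0363  0.0625] [ 0.9799 -0.1996  0.0047] -0.20091102576406675 [0.1387 0.109  0.0072]
96
[[ 0.6679 -0.0456  0.1146]
 [ 0.669  -0.0433  0.1038]
 [ 0.6681 -0.041   0.1037]
 [ 0.6684 -0.0388  0.0953]
 [ 0.6694 -0.0369  0.115 ]
 [ 0.6695 -0.0349  0.1064]
 [ 0.6702 -0.0324  0.0983]
 [ 0.6713 -0.031   0.1118]
 [ 0.6716 -0.0288  0.1034]
 [ 0.6712 -0.0278  0.1217]
 [ 0.667  -0.0273  0.1188]
 [ 0.665  -0.0269  0.0959]
 [ 0.6624 -0.0266  0.1216]
 [ 0.6604 -0.0258  0.1052]
 [ 0.6552 -0.0251  0.1107]
 [ 0.6558 -0.0245  0.1175]]
```

>>> move_arm(
  motion="0.04 -0.06 0 0.04; 0.08 -0.11 0 0.08; 0.11 -0.16 0 0.12; 0.15 -0.21 0 0.16; 0.19 -0.26 0 0.2; 0.22 -0.31 0 0.24; 0.26 -0.36 0 0.28; 0.3 -0.41 0 0.32; 0.33 -0.46 0 0.36; 0.37 -0.51 0 0.37",
  grip=1,
)

```text
clock: 1.85
position: [0.5943, 0.0751, 0.2318]
ee_rot: [-0.5, 0.5, 0.5, 0.5]
ft_force: [0.7, 0.5, 0.2]
grip_width: 1.0
```

>>> move_arm(
  motion="0.02 -0.05 0 -0.1; 0.05 -0.09 0 -0.2; 0.063 -0.107 0 -0.2; 0.063 -0.107 -0.03 -0.2; 0.063 -0.107 -0.06 -0.2; 0.063 -0.107 -0.06 -0.2; 0.063 -0.107 -0.06 -0.2",
)

```text
clock: 2.72
position: [0.657, -0.03, 0.1727]
ee_rot: [-0.447, 0.547, 0.447, 0.548]
ft_force: [0.2, 0.2, 0.8]
grip_width: 1.002
```

```bash
python3 - <<'E'
from h import *
o=get_obs();print(o['position'],o['ft_force'])
p,d=snap('scene','s1');cv2.imwrite('pics/s1z.png',cv2.resize(p[140:290,150:310,::-1],None,fx=4,fy=4,interpolation=cv2.INTER_CUBIC))
p,d=snap('top','t1');cv2.imwrite('pics/t1z.png',cv2.resize(p[110:230,200:330,::-1],None,fx=5,fy=5,interpolation=cv2.INTER_CUBIC))
E
```

```text
[ 0.65696852 -0.03003262  0.17273268] [0.19631132 0.17180457 0.77597099]
```

View pics/s1z.png

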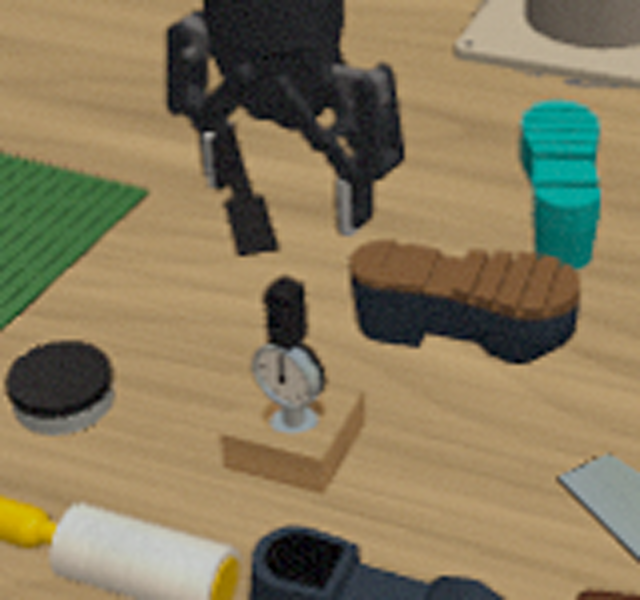

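>>> move_arm(
  motion="0 0 0 0; 0 0 0 0",
)

```text
clock: 3.08
position: [0.6566, -0.03, 0.1719]
ee_rot: [-0.447, 0.548, 0.447, 0.548]
ft_force: [0.0, 0.2, -0.4]
grip_width: 1.003
```

>>> move_arm(
  motion="0.003 -0.005 -0.02 0; 0.003 -0.005 -0.045 0; 0.003 -0.005 -0.07 0; 0.003 -0.005 -0.081 0; 0.003 -0.005 -0.081 0",
)

```text
clock: 3.7
position: [0.6589, -0.0353, 0.0893]
ee_rot: [-0.447, 0.548, 0.447, 0.547]
ft_force: [-0.5, 0.8, -0.3]
grip_width: 1.003
```

>>> move_arm(
  motion="0.001 0.001 0.002 0; 0.001 0.001 0.002 0; 0.001 0.001 0.002 0; 0.001 0.001 0.002 0; 0.001 0.001 0.002 0; 0.001 0.001 0.002 0",
  grip=0,
  force=60,
)

```text
clock: 4.45
position: [0.6606, -0.0339, 0.0927]
ee_rot: [-0.447, 0.548, 0.447, 0.548]
ft_force: [-0.8, 0.7, 3.1]
grip_width: 0.197
```

```bash
python3 - <<'E'
from h import *
o=get_obs();print(o['position'],o['ft_force'],o['grip_width'])
p,d=snap('scene','s2');cv2.imwrite('pics/s2z.png',cv2.resize(p[160:290,150:310,::-1],None,fx=4,fy=4,interpolation=cv2.INTER_CUBIC))
E
```

```text
[ 0.66061638 -0.03388762  0.09269425] [-0.76651236  0.65003504  3.07109739] 0.19678296824190045
```

View pics/s2z.png

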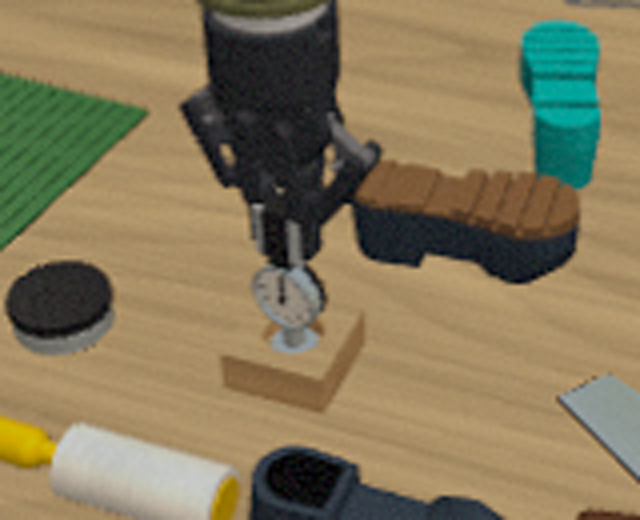

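>>> move_arm(
  motion="0 0 0.02 0; 0 0 0.05 0; 0 0 0.09 0; -0.05 0.005 0.1 0; -0.1 0.01 0.1 0; -0.139 0.014 0.1 0; -0.139 0.014 0.09 0; -0.139 0.014 0.08 0; -0.139 0.014 0.08 0",
)

```text
clock: 5.62
position: [0.5215, -0.0203, 0.1715]
ee_rot: [-0.447, 0.548, 0.447, 0.547]
ft_force: [-0.7, -0.1, -1.3]
grip_width: 0.203
```

```bash
python3 - <<'E'
from h import *
np.set_printoptions(precision=4,suppress=True)
o=get_obs();print(o['position'],o['ft_force'],o['grip_width'])
p,d=snap('scene','s3');cv2.imwrite('pics/s3z.png',cv2.resize(p[130:250,200:330,::-1],None,fx=5,fy=5,interpolation=cv2.INTER_CUBIC))
p,d=snap('top','t3');cv2.imwrite('pics/t3z.png',cv2.resize(p[160:230,200:290,::-1],None,fx=7,fy=7,interpolation=cv2.INTER_CUBIC))
E
```

```text
[ 0.5215 -0.0203  0.1715] [-0.7072 -0.1205 -1.3103] 0.20338909424878523
```

View pics/s3z.png

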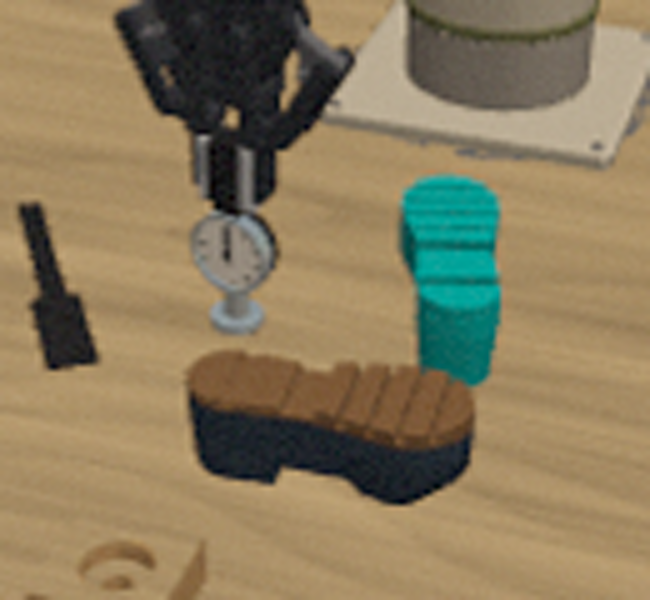

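```bash
python3 - <<'E'
from h import *
np.set_printoptions(precision=4,suppress=True)
p,d=load('s3');P,e,r=cloud('scene',d)
m=(P[...,2]>.092)&(P[...,2]<.1045)&(abs(P[...,0]-.52)<.03)&(abs(P[...,1]+.02)<.03)
Q=P[m];print(len(Q),Q.min(0),Q.max(0)); print('circle',cv2.minEnclosingCircle(Q[:,:2].astype(np.float32)))
# front rim circle fit via least squares on visible outer points (side wall)
w=Q[(Q[:,2]<.0995)]
A=np.c_[2*w[:,:2],np.ones(len(w))];b=(w[:,:2]**2).sum(1);s=np.linalg.lstsq(A,b,rcond=None)[0];print('lsq',s[:2],np.sqrt(s[2]+s[0]**2+s[1]**2),len(w))
# stem
for z0,z1,nm in [(.105,.117,'stem'),(.12,.163,'dial')]:
    m=(P[...,2]>z0)&(P[...,2]<z1)&(abs(P[...,0]-.52)<.03)&(abs(P[...,1]+.02)<.03);Q=P[m];print(nm,len(Q),Q.min(0),Q.max(0),Q.mean(0))
c=Q.mean(0)
for _ in range(6):
    c=Q.mean(0);u,s,v=np.linalg.svd(Q-c);nn=v[2]*np.sign(v[2][0]);k=abs((Q-c)@nn);Q=Q[k<max(.0015,np.percentile(k,90))]
print(c,nn)
E
```

```text
51 [ 0.5096 -0.034   0.0935] [ 0.5352 -0.0069  0.1036]
circle ((0.5223979353904724, -0.019654275849461555), 0.014628403820097446)
lsq [ 0.5209 -0.0203] 0.01304099020011607 18
stem 20 [ 0.5189 -0.0274  0.1054] [ 0.5296 -0.0141  0.1146] [ 0.5248 -0.0196  0.1102]
dial 209 [ 0.5135 -0.0444  0.1204] [0.5365 0.0016 0.1629] [ 0.5264 -0.0198  0.1427]
[ 0.5265 -0.0222  0.1405] [ 0.979  -0.2036  0.0096]
```

>>> move_arm(
  motion="0 0 -0.01 0; 0 0 -0.02 0; 0 0 -0.026 0; 0 0 -0.028 0; 0 0 -0.028 0",
)

```text
clock: 6.35
position: [0.5214, -0.02, 0.1443]
ee_rot: [-0.447, 0.548, 0.447, 0.548]
ft_force: [0.8, 0.6, -1.8]
grip_width: 0.202
```

```bash
python3 - <<'E'
from h import *
np.set_printoptions(precision=4,suppress=True)
o=get_obs();print(o['position'],o['ft_force'],o['torque'])
p,d=snap('scene','s4');cv2.imwrite('pics/s4z.png',cv2.resize(p[160:240,210:310,::-1],None,fx=8,fy=7,interpolation=cv2.INTER_CUBIC))
P,e,r=cloud('scene',d)
for z0,z1,nm in [(.066,.077,'foot'),(.078,.089,'stem'),(.093,.135,'dial')]:
    m=(P[...,2]>z0)&(P[...,2]<z1)&(abs(P[...,0]-.52)<.03)&(abs(P[...,1]+.02)<.03);Q=P[m];print(nm,len(Q),Q.min(0),Q.max(0),(Q.min(0)+Q.max(0))/2)
    
E
```

```text
[ 0.5214 -0.02    0.1443] [ 0.8324  0.6031 -1.7918] [0.0568 0.0143 0.0451]
foot 53 [ 0.5066 -0.035   0.0671] [ 0.5361 -0.0062  0.0769] [ 0.5213 -0.0206  0.072 ]
stem 17 [ 0.5206 -0.0241  0.0785] [ 0.5291 -0.0135  0.0886] [ 0.5248 -0.0188  0.0836]
dial 206 [ 0.5147 -0.0455  0.0939] [0.5357 0.0034 0.1348] [ 0.5252 -0.0211  0.1144]
```

View pics/s4z.png

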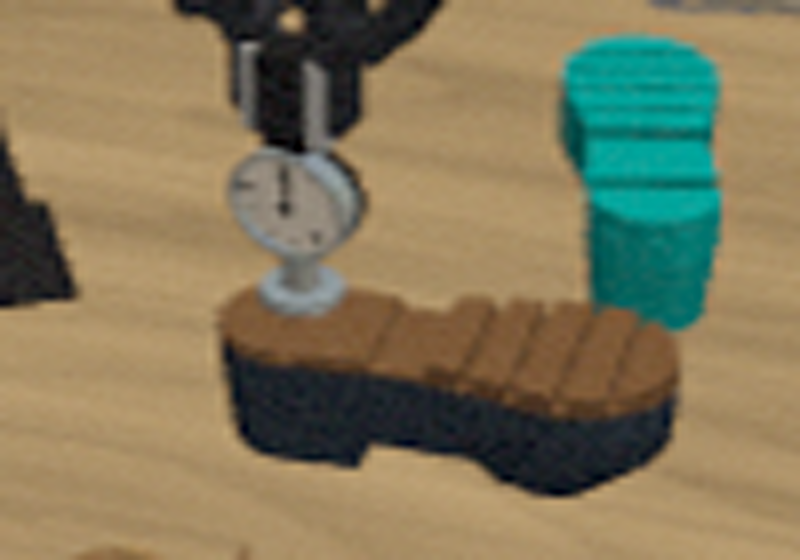

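>>> move_arm(
  motion="0 0 -0.001 0; 0 0 -0.002 0; 0 0 -0.003 0; 0 0 -0.004 0; 0 0 -0.005 0; 0 0 -0.006 0; 0 0 -0.007 0; 0 0 -0.007 0",
)

```text
clock: 7.4
position: [0.5215, -0.0201, 0.1374]
ee_rot: [-0.447, 0.548, 0.447, 0.548]
ft_force: [-0.9, 0.3, 1.0]
grip_width: 0.201
```

```bash
python3 - <<'E'
from h import *
o=get_obs();print(o['position'],o['ft_force'])
E
```

```text
[ 0.52147    -0.02008101  0.13739021] [-0.85223711  0.27521346  1.02622954]
```

>>> move_arm(
  motion="0 0 -0.0008 0; 0 0 -0.0016 0; 0 0 -0.0024 0; 0 0 -0.003 0; 0 0 -0.003 0; 0 0 -0.003 0",
)

```text
clock: 8.15
position: [0.5215, -0.02, 0.1344]
ee_rot: [-0.447, 0.548, 0.447, 0.548]
ft_force: [-0.1, 0.5, 1.6]
grip_width: 0.204
```

>>> move_arm(
  motion="0 0 -0.0005 0; 0 0 -0.0005 0; 0 0 -0.0005 0",
)

```text
clock: 8.52
position: [0.5215, -0.0201, 0.1339]
ee_rot: [-0.447, 0.548, 0.447, 0.548]
ft_force: [-0.3, -0.0, 3.4]
grip_width: 0.204
```

>>> move_arm(
  motion="0 0 -0.0004 0; 0 0 -0.0004 0; 0 0 -0.0004 0",
)

```text
clock: 8.9
position: [0.5215, -0.0201, 0.1335]
ee_rot: [-0.447, 0.548, 0.447, 0.548]
ft_force: [0.0, -0.0, 3.8]
grip_width: 0.199
```

>>> move_arm(
  motion="0 0 -0.0004 0; 0 0 -0.0004 0; 0 0 -0.0004 0",
)

```text
clock: 9.28
position: [0.5216, -0.0201, 0.1333]
ee_rot: [-0.447, 0.548, 0.447, 0.548]
ft_force: [-1.4, -0.8, 5.8]
grip_width: 0.204
```

>>> move_arm(
  motion="0 0 -0.0003 0; 0 0 -0.0003 0; 0 0 -0.0003 0",
)

```text
clock: 9.65
position: [0.5216, -0.0201, 0.1332]
ee_rot: [-0.447, 0.548, 0.447, 0.548]
ft_force: [-1.4, 0.3, 7.5]
grip_width: 0.201
```

```bash
python3 - <<'E'
from h import *
o=get_obs();print(o['position'],o['ft_force'],o['torque'])
p,d=snap('scene','s5');cv2.imwrite('pics/s5z.png',cv2.resize(p[160:240,210:310,::-1],None,fx=8,fy=7,interpolation=cv2.INTER_CUBIC))
E
```

```text
[ 0.52163822 -0.02010634  0.13323912] [-1.44276163  0.30034648  7.49585179] [0.01923415 0.44417436 0.01821666]
```

View pics/s5z.png

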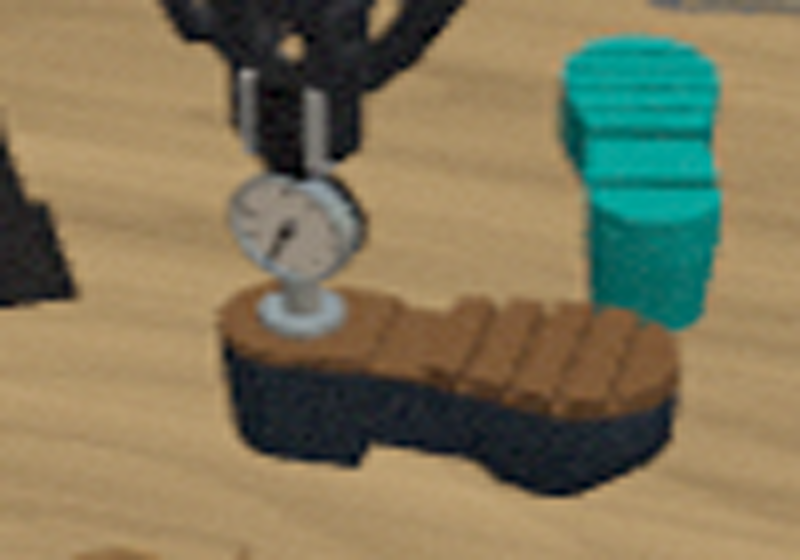

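>>> move_arm(
  motion="0 0 0 0; 0 0 0 0; 0 0 0.001 0; 0 0 0.003 0; 0 0 0.008 0; 0 0 0.02 0; 0 0 0.045 0; 0 0 0.058 0; 0 0 0.058 0",
)

```text
clock: 10.82
position: [0.5218, -0.02, 0.1916]
ee_rot: [-0.447, 0.547, 0.447, 0.548]
ft_force: [-0.4, -0.4, -1.1]
grip_width: 0.203
```

```bash
python3 - <<'E'
from h import *
np.set_printoptions(precision=4,suppress=True)
o=get_obs();print(o['position'],o['ft_force'],o['torque'])
p,d=snap('scene','s6');cv2.imwrite('pics/s6z.png',cv2.resize(p[130:230,210:310,::-1],None,fx=6,fy=6,interpolation=cv2.INTER_CUBIC))
cv2.imwrite('pics/s6d.png',cv2.resize(p[160:200,230:270,::-1],None,fx=14,fy=14,interpolation=cv2.INTER_CUBIC))
E
```

```text
[ 0.5218 -0.02    0.1916] [-0.3519 -0.3838 -1.0737] [ 0.0515  0.0272 -0.0559]
```

View pics/s6d.png

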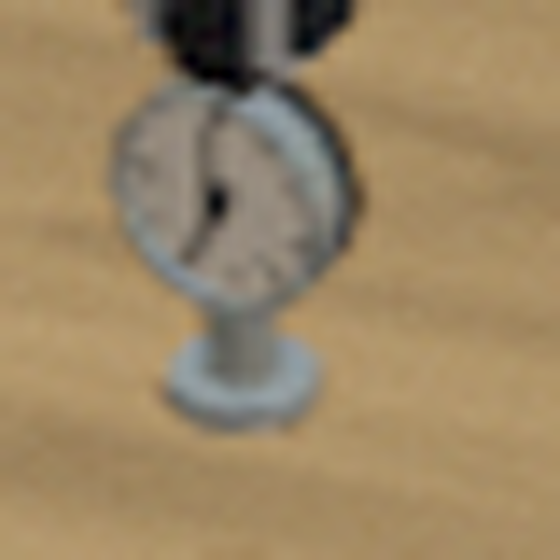

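View pics/s6z.png

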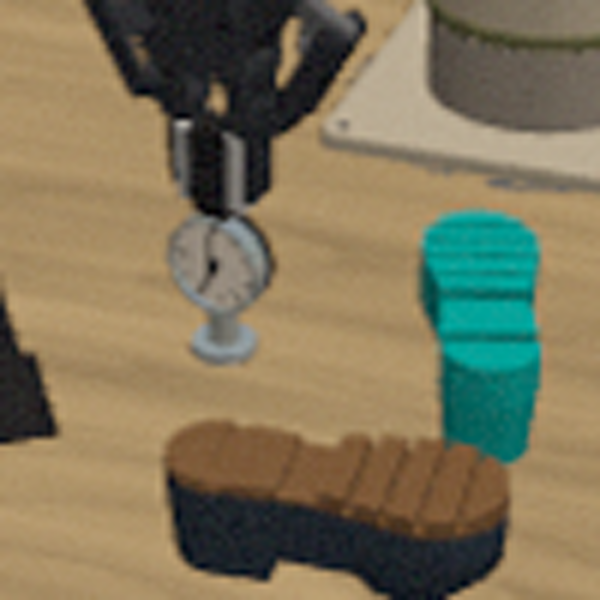

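```bash
python3 - <<'E'
from h import *
i=camera_info('scene')
n=np.array([.979,-.204,0]);n/=np.linalg.norm(n);c=np.array([.5218,-.02,.1916-.0767+.047])+n*.0085
def cast(u,v):
    s=cv2.undistortPoints(np.array([[[u,v]]],float),i['camera_matrix'],np.array([i['k1'],0,0,0.]))[0,0]
    r=R.from_quat(i['attitude']).apply([s[0],-s[1],-1]);return i['eye']+r*((c-i['eye'])@n)/(r@n)
f=lambda a,b:cast(230+(a+.5)/14-.5,160+(b+.5)/14-.5)
right=np.cross([0,0,1],n) # seen from front: viewer's right = z x n
C=f(218,200);print('centre err',C-c)
for q in [(190,258),(195,250),(185,262)]:
    w=f(*q)-C;a=np.arctan2(w@right,w[2])%(2*np.pi);print(a,8-a/.6,np.linalg.norm(w))
w=f(220,115)-C;print('ptr',np.arctan2(w@right,w[2]))
E
```

```text
centre err [0.00029751 0.00142777 0.00191467]
3.5650743421526325 2.058209429745612 0.016233400845593108
3.550366727092275 2.082722121512875 0.013791382101308437
3.5957812847304096 2.007031192115984 0.017867892611531704
ptr 0.04722516991036489
```

>>> move_arm(
  motion="0.03 -0.003 0 0; 0.08 -0.008 0 0; 0.12 -0.012 0 0; 0.139 -0.014 -0.01 0; 0.139 -0.014 -0.04 0; 0.139 -0.014 -0.059 0; 0.139 -0.014 -0.059 0; 0.139 -0.014 -0.059 0",
)

```text
clock: 11.88
position: [0.6607, -0.034, 0.1327]
ee_rot: [-0.447, 0.547, 0.447, 0.548]
ft_force: [0.3, -0.6, -1.4]
grip_width: 0.199
```

```bash
python3 - <<'E'
from h import *
np.set_printoptions(precision=4,suppress=True)
o=get_obs();print(o['position'],o['ft_force'],o['ee_rot'])
p,d=snap('scene','s7');cv2.imwrite('pics/s7z.png',cv2.resize(p[170:270,180:280,::-1],None,fx=6,fy=6,interpolation=cv2.INTER_CUBIC))
P,e,r=cloud('scene',d);fz=o['position'][2]-.0767
m=(P[...,2]>fz-.002)&(P[...,2]<fz+.008)&(abs(P[...,0]-.66)<.03)&(abs(P[...,1]+.035)<.03);Q=P[m];print('foot',len(Q),Q.min(0),Q.max(0),(Q.min(0)+Q.max(0))/2)
E
```

```text
[ 0.6607 -0.034   0.1327] [ 0.253  -0.6003 -1.4388] [-0.4473  0.5475  0.4469  0.5482]
foot 64 [ 0.6478 -0.0485  0.0554] [ 0.6749 -0.0204  0.0638] [ 0.6614 -0.0345  0.0596]
```

View pics/s7z.png

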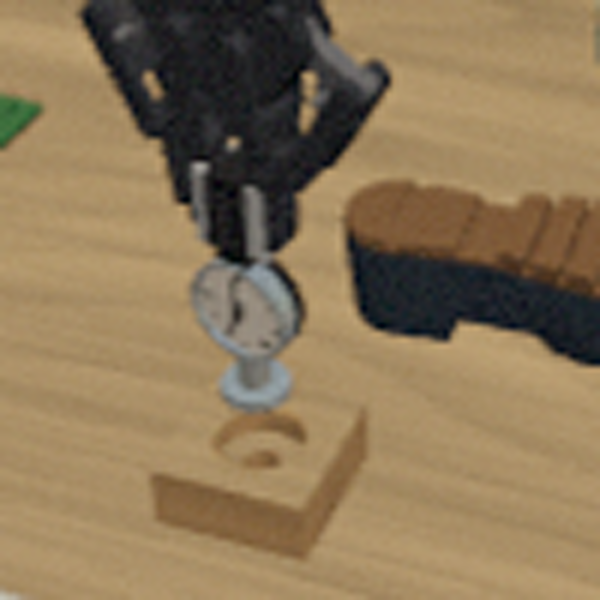

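Same xy as at pick-up, and the foot is centred over the pocket. Lowering.

>>> move_arm(
  motion="0 0 -0.01 0; 0 0 -0.02 0; 0 0 -0.028 0; 0 0 -0.033 0; 0 0 -0.036 0; 0 0 -0.038 0; 0 0 -0.039 0; 0 0 -0.039 0",
)

```text
clock: 12.92
position: [0.6605, -0.0341, 0.0929]
ee_rot: [-0.447, 0.548, 0.447, 0.548]
ft_force: [0.2, -0.5, -0.5]
grip_width: 0.201
```

>>> move_arm(
  motion="0 0 -0.0005 0; 0 0 -0.0005 0",
)

```text
clock: 13.18
position: [0.6606, -0.0341, 0.0927]
ee_rot: [-0.447, 0.548, 0.447, 0.548]
ft_force: [-0.6, 0.9, 2.6]
grip_width: 0.204
```

>>> move_arm(
  motion="0 0 0 0; 0 0 0 0; 0 0 0 0; 0 0 0 0; 0 0 0 0; 0 0 0.02 0; 0 0 0.05 0; 0 0 0.09 0; 0 0 0.1 0",
  grip=1,
)

```text
clock: 14.3
position: [0.6619, -0.0345, 0.1968]
ee_rot: [-0.448, 0.546, 0.446, 0.55]
ft_force: [-0.2, -0.5, -0.9]
grip_width: 1.001
```

```bash
python3 - <<'E'
from h import *
np.set_printoptions(precision=4,suppress=True)
o=get_obs();print(o['position'],o['ft_force'],o['joint_pos'])
p,d=snap('scene','s8');cv2.imwrite('pics/s8z.png',cv2.resize(p[130:270,180:320,::-1],None,fx=4.2,fy=4.2,interpolation=cv2.INTER_CUBIC))
P,e,r=cloud('scene',d)
m=(P[...,2]>.095)&(P[...,2]<.131)&(abs(P[...,0]-.66)<.02)&(abs(P[...,1]+.035)<.02);Q=P[m];print('grip',len(Q),Q.min(0),Q.max(0))
m=(P[...,2]>.014)&(P[...,2]<.0245)&(abs(P[...,0]-.66)<.017)&(abs(P[...,1]+.035)<.02)&(p.min(-1)>110);Q=P[m];print('foot',len(Q),Q.min(0) if len(Q) else 0,Q.max(0)if len(Q) else 0)
m=(P[...,2]>.045)&(P[...,2]<.085)&(P[...,0]>.655)&(P[...,0]<.69)&(abs(P[...,1]+.033)<.026)
Q=P[m]
for _ in range(6):
    c=Q.mean(0);u,s,v=np.linalg.svd(Q-c);nn=v[2]*np.sign(v[2][0]);k=abs((Q-c)@nn);Q=Q[k<max(.0015,np.percentile(k,90))]
print(c,nn)
E
```

```text
[ 0.6619 -0.0345  0.1968] [-0.1724 -0.5466 -0.8796] [-0.3311  0.4489  0.4338  1.4248 -0.191   1.3036  1.4828]
grip 148 [ 0.6496 -0.0457  0.0955] [ 0.6746 -0.0237  0.1309]
foot 37 [ 0.6436 -0.048   0.0162] [ 0.6724 -0.0217  0.0243]
[ 0.6658 -0.0359  0.0626] [ 0.9871 -0.1599 -0.0003]
```

View pics/s8z.png

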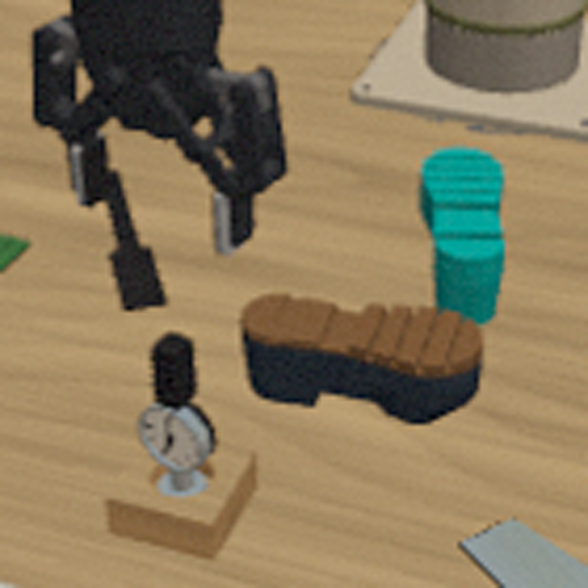

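>>> move_arm(
  motion="-0.02 0.01 0 -0.18; -0.05 0.02 0 -0.36; -0.08 0.03 0 -0.54; -0.11 0.045 0 -0.72; -0.143 0.056 0 -0.9; -0.143 0.056 -0.02 -1.08; -0.143 0.056 -0.04 -1.26; -0.143 0.056 -0.06 -1.3; -0.143 0.056 -0.06 -1.3",
)

```text
clock: 15.48
position: [0.5161, 0.0218, 0.1309]
ee_rot: [-0.025, 0.708, 0.024, 0.706]
ft_force: [0.1, -0.1, 0.9]
grip_width: 0.997
```

```bash
python3 - <<'E'
from h import *
np.set_printoptions(precision=4,suppress=True)
o=get_obs();print(o['position'],R.from_quat(o['ee_rot']).as_matrix()[:,2],o['joint_pos'])
p,d=snap('scene','s9');cv2.imwrite('pics/s9z.png',cv2.resize(p[110:250,180:330,::-1],None,fx=4.2,fy=4.2,interpolation=cv2.INTER_CUBIC))
p,d=load('topavg') if 0 else (np.load('pics/topavg.npz')['p'],np.load('pics/topavg.npz')['d'])
P,e,r=cloud('top',d); m=(p[...,1]>p[...,0]+40)&(P[...,0]>.2)&(P[...,0]<.6)&(abs(P[...,1]-.05)<.06);print(P[m].min(0),P[m].max(0), P[m][P[m][:,0].argmax()])
z=np.load('pics/s9.npz');P,e,r=cloud('scene',z['d']);p=z['p'].astype(int)
m=(P[...,0]>.47)&(P[...,0]<.56)&(P[...,1]>-.08)&(P[...,1]<.14)&(P[...,2]>.047)&(P[...,2]<.07)&(p[...,0]>p[...,2]+20)
print(cv2.minAreaRect(P[m][:,:2].astype(np.float32)))
E
```

```text
[0.5161 0.0218 0.1309] [ 0.9976  0.0694 -0.0032] [-0.6503  0.1916  0.5777  1.8943 -0.1167  1.0922  0.0427]
[ 0.2665  0.0102 -0.001 ] [0.4233 0.1024 0.0671] [0.4233 0.0873 0.0014]
((0.5148972272872925, 0.03157249838113785), (0.16388779878616333, 0.06702271103858948), 89.40318298339844)
```

View pics/s9z.png

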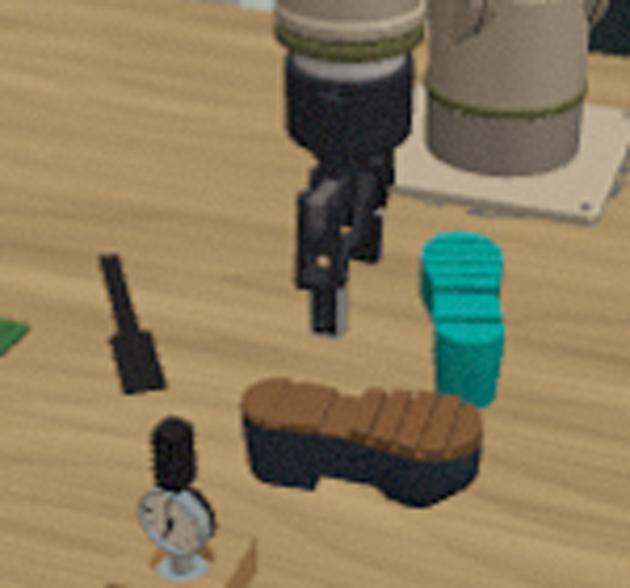

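>>> move_arm(
  motion="0.002 0 -0.03 0; 0.002 0 -0.06 0; 0.002 0 -0.08 0; 0.002 0 -0.095 0; 0.002 0 -0.101 0; 0.002 0 -0.101 0",
)

```text
clock: 16.27
position: [0.5196, 0.022, 0.0315]
ee_rot: [-0.024, 0.707, 0.025, 0.707]
ft_force: [-0.1, 0.3, 0.7]
grip_width: 0.999
```

>>> move_arm(
  motion="0 0 0 0; 0 0 0 0; 0 0 0 0; 0 0 0 0; 0 0 0 0; 0 0 0 0",
  grip=0,
  force=30,
)

```text
clock: 17.02
position: [0.5196, 0.022, 0.0318]
ee_rot: [-0.024, 0.707, 0.025, 0.707]
ft_force: [-2.1, 0.1, 6.2]
grip_width: 0.533
```

```bash
python3 - <<'E'
from h import *
np.set_printoptions(precision=4,suppress=True)
p,d=snap('scene','s10');cv2.imwrite('pics/s10z.png',cv2.resize(p[110:250,180:330,::-1],None,fx=4.2,fy=4.2,interpolation=cv2.INTER_CUBIC))
E
```

```text
(no output)
```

View pics/s10z.png

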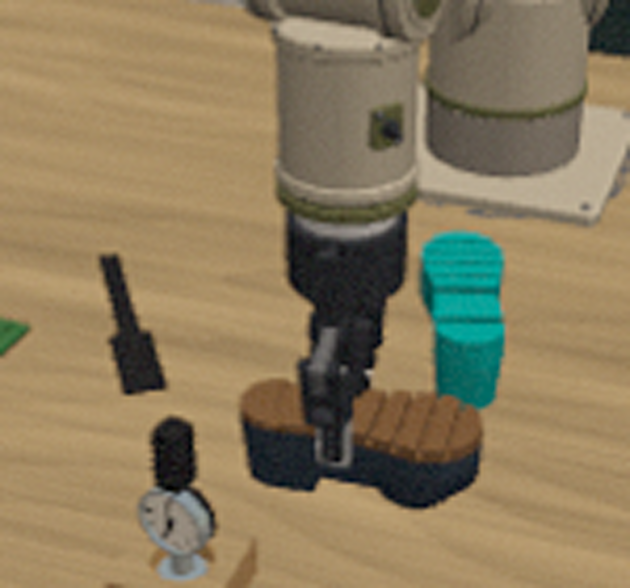

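>>> move_arm(
  motion="0 0 0.01 0; 0 0 0.03 0; 0 0 0.06 0; 0 0 0.09 0; 0 0 0.11 0; 0 0.01 0.11 0.1; 0 0.03 0.11 0.25; 0 0.06 0.11 0.4; 0 0.06 0.11 0.4",
)

```text
clock: 18.2
position: [0.5191, 0.0844, 0.1415]
ee_rot: [-0.166, 0.687, 0.166, 0.687]
ft_force: [0.3, 0.3, -2.0]
grip_width: 0.529
```

```bash
python3 - <<'E'
from h import *
np.set_printoptions(precision=4,suppress=True)
p,d=snap('scene','s11');cv2.imwrite('pics/s11z.png',cv2.resize(p[90:290,180:440,::-1],None,fx=3,fy=3,interpolation=cv2.INTER_CUBIC))
E
```

```text
(no output)
```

View pics/s11z.png

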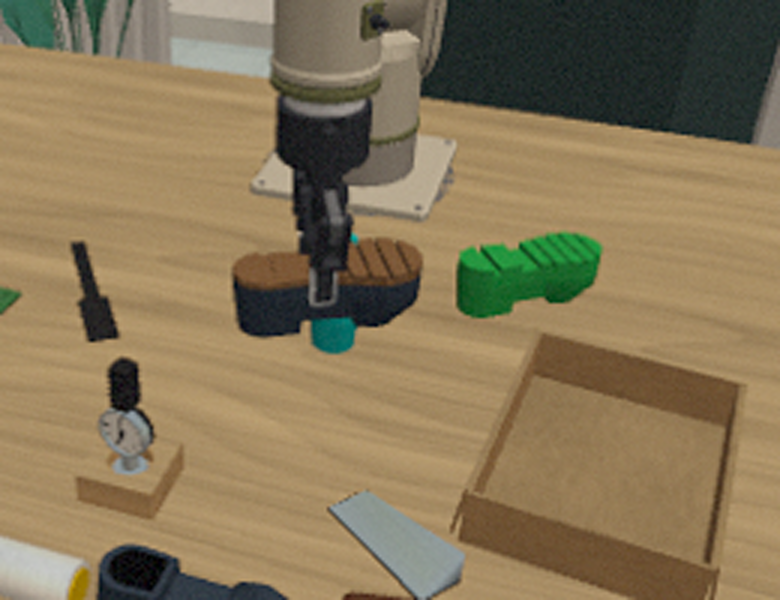

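>>> move_arm(
  motion="0 0.03 0 0.12; 0 0.07 0 0.26; 0.002 0.11 0 0.4; 0.004 0.15 0 0.54; 0.006 0.19 0 0.68; 0.008 0.23 0 0.82; 0.008 0.26 0 0.96; 0.008 0.268 0 0.98; 0.008 0.268 0 0.98; 0.008 0.268 0 0.98",
)

```text
clock: 19.5
position: [0.5281, 0.3481, 0.1414]
ee_rot: [-0.468, 0.53, 0.467, 0.53]
ft_force: [-0.6, -1.2, -1.0]
grip_width: 0.535
```

```bash
python3 - <<'E'
from h import *
np.set_printoptions(precision=4,suppress=True)
o=get_obs();print(o['position'],R.from_quat(o['ee_rot']).as_matrix()[:,2])
p,d=snap('scene','s12');cv2.imwrite('pics/s12z.png',cv2.resize(p[90:290,250:510,::-1],None,fx=3,fy=3,interpolation=cv2.INTER_CUBIC))
p,d=snap('top','t12');cv2.imwrite('pics/t12z.png',cv2.resize(p[130:260,70:230,::-1],None,fx=4,fy=4,interpolation=cv2.INTER_CUBIC))
E
```

```text
[0.5281 0.3481 0.1414] [ 0.1253  0.9921 -0.0007]
```

View pics/s12z.png

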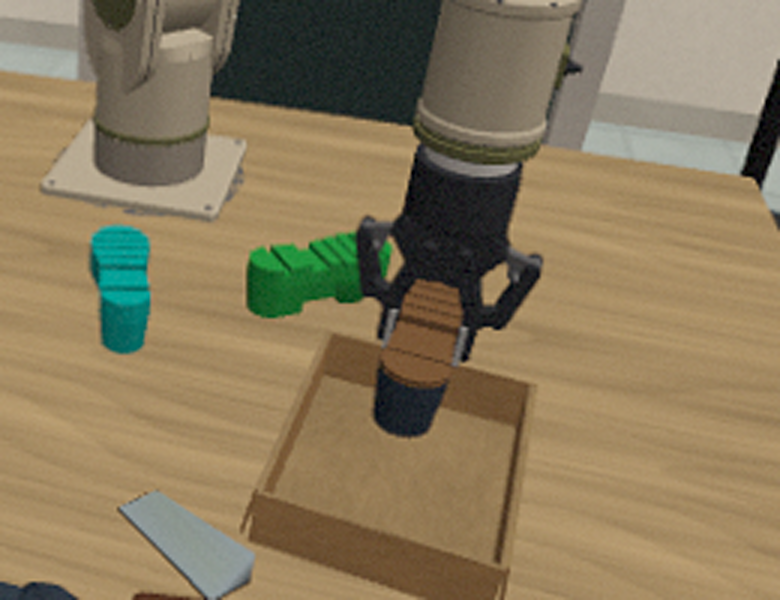

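View pics/t12z.png

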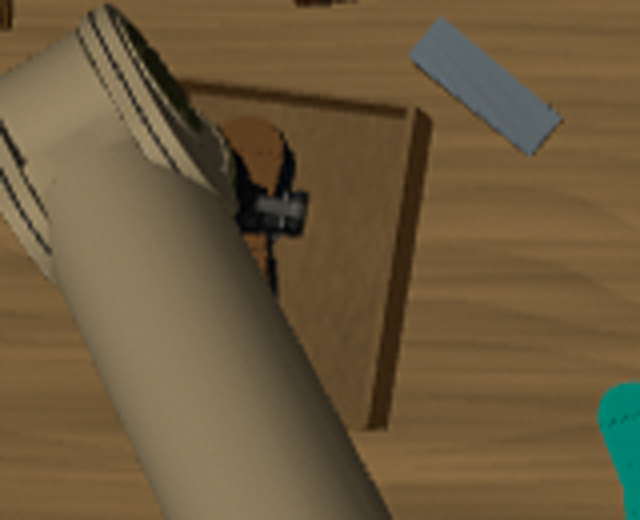

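>>> move_arm(
  motion="0 0.003 -0.03 0; 0 0.003 -0.06 0; 0 0.003 -0.08 0; 0 0.003 -0.093 0; 0 0.003 -0.099 0; 0 0.003 -0.102 0; 0 0.003 -0.104 0; 0 0.003 -0.104 0; 0 0.003 -0.104 0",
)

```text
clock: 20.72
position: [0.5276, 0.3531, 0.0376]
ee_rot: [-0.469, 0.529, 0.469, 0.53]
ft_force: [-0.3, 0.1, -1.6]
grip_width: 0.531
```

>>> move_arm(
  motion="0 0 -0.001 0; 0 0 -0.002 0; 0 0 -0.002 0",
)

```text
clock: 21.1
position: [0.5275, 0.353, 0.0358]
ee_rot: [-0.469, 0.529, 0.469, 0.53]
ft_force: [-2.5, -0.8, 5.4]
grip_width: 0.529
```

Touching the floor. Releasing and rising.

>>> move_arm(
  motion="0 0 0 0; 0 0 0 0; 0 0 0 0; 0 0 0 0; 0 0 0 0; 0 0 0.02 0; 0 0 0.05 0; 0 0 0.1 0; 0 0 0.14 0; 0 0 0.14 0",
  grip=1,
)

```text
clock: 22.35
position: [0.5293, 0.354, 0.1807]
ee_rot: [-0.469, 0.527, 0.468, 0.532]
ft_force: [-0.1, -0.9, -0.7]
grip_width: 1.002
```

>>> move_arm(
  motion="-0.03 0.05 0.02 0; -0.07 0.09 0.03 0; -0.1 0.14 0.03 0; -0.13 0.18 0.03 0; -0.16 0.2 0.03 0; -0.16 0.2 0.03 0",
)

```text
clock: 23.1
position: [0.3635, 0.5553, 0.2051]
ee_rot: [-0.47, 0.529, 0.471, 0.528]
ft_force: [0.6, 0.9, -0.8]
grip_width: 1.0
```

```bash
python3 - <<'E'
from h import *
np.set_printoptions(precision=4,suppress=True)
o=get_obs();print(o['position'],o['clock'])
p,d=snap('scene','s13')
P,e,r=cloud('scene',d);q=p.astype(int)
m=(abs(P[...,0]-.52)<.1)&(abs(P[...,1]-.35)<.06)&(P[...,2]>.05)&(P[...,2]<.08)&(q[...,0]>q[...,2]+20)
Q=P[m];print(len(Q),Q.min(0),Q.max(0),cv2.minAreaRect(Q[:,:2].astype(np.float32)))
for x in np.arange(.45,.61,.02):
    k=Q[abs(Q[:,0]-x)<.008]
    if len(k):print(round(x,2),np.median(k[:,2]),k[:,1].min(),k[:,1].max())
p2,d2=snap('top','t13')
E
```

```text
[0.3635 0.5553 0.2051] 23.1
909 [0.4333 0.3211 0.0501] [0.6008 0.3933 0.0668] ((0.5165833830833435, 0.35137230157852173), (0.0662098228931427, 0.16701316833496094), 79.10943603515625)
0.45 0.0642387801424788 0.33056694671027653 0.3878357505162336
0.47 0.06418613923863464 0.32643472865920675 0.3932620447007186
0.49 0.064049236228643 0.3274660172440145 0.39110597810428055
0.51 0.06344351831683692 0.32904313187563194 0.38397997791961525
0.53 0.05658904772720663 0.32978716733261254 0.37770431558912737
0.55 0.06024333717041386 0.3258299414639822 0.3752581345539119
0.57 0.05874239214537458 0.3211255845423615 0.3737189356713848
0.59 0.059571664340753894 0.3237765532433878 0.3717665652803893
```

View pics/s13.png

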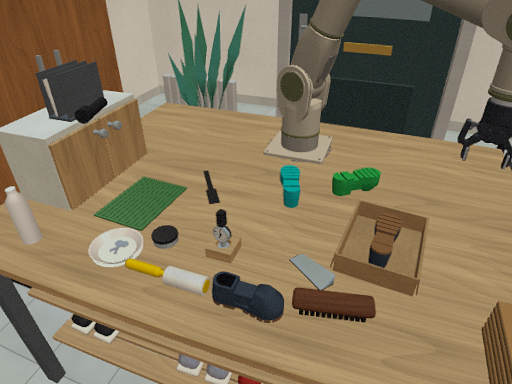

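View pics/t13.png

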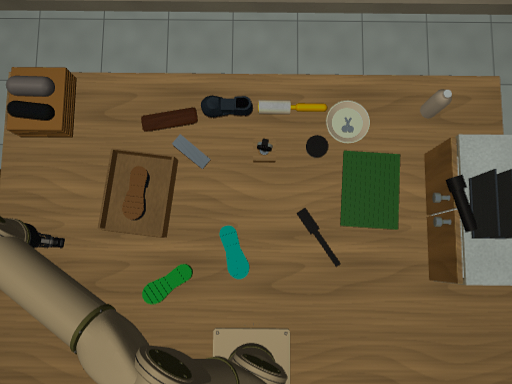

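```bash
python3 - <<'E'
from h import *
print(hand_in())
E
```

```text
the job is handed in; nothing more can be done
None
```

I measured the clog's heel groove at about 2.05 mm, which is shallower than 4 mm, so I laid the clog sole-up in the cardboard box. The job was handed in at about 23 s; the hand-in gave no verdict.

**Measurement:** I pressed the gauge's foot home over the groove with about 9 N. After lifting the gauge, its grey drag hand stood at about 3.57 rad, read from the camera image. The depth images before the press also showed the groove about 2 mm deep.

**Gauge:** It is back in its stand, upright to within what the camera shows. The foot is down in the pocket, and the hand is still in the same place on the dial.

**Clog:** It lies on the floor of the box, level to within about 1 mm. Its tread sits 3 to 4 mm higher than it did on the ledge, which matches the 4 mm box floor. The waist was released at about (0.528, 0.353), within about 8 mm of the box centre.

**Everything else:** The final pictures from both cameras show the other objects where they were at the start, with the gripper open and clear of everything. No check failed. I compared the bystanders by eye only and did not measure their positions again.

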